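# Load a bezel on the dividing plate and index it to the third stop

### The arm

A 7-joint arm with a two-finger parallel gripper is mounted at the origin on a cart in front of the work surface, level with it; the furniture and walls round the work are solid. World frame = base frame: x ahead of the robot, y to its left, z up, the work surface at z = 0. Lengths are in m, angles in degrees, forces in N, time in s.
With the tool pointing down it reaches from about 0.425 to 0.875 m from the base axis. Payload 4.7 kg.
Tool frame: the origin (TCP) lies at the very end of the fingers, on their centre line; the grasp point (between the pads) lies 19 mm behind it; z points along the fingers, y is the line along which they close (so a half turn about z gives the same grasp; the last joint's range is limited). The gripper opens to 87 mm and grips with 3 to 60 N. Pads are 19 mm wide; open, the fingers measure 117 mm over their backs; the gripper's body (75 mm by 190 mm) begins 51 mm behind the grasp point.
Start: joints at [-66.515, 18.392, -4.016, 83.108, 1.295, 78.541, -3.26], TCP at [0.251, 0.6, 0.223] pointing down, gripper open.
Joint ranges: [-163.93, 163.93], [-17.29, 119.83], [-79.2, 71.16], [3.27, 140.29], [-89.18, 269.18], [5.43, 117.66], [-154.24, 154.24]. Speed limits (degrees/s): [147.25, 147.25, 180, 180, 180, 180, 180].

### API

Orientations are given as [roll, pitch, yaw] about the fixed x, y, z axes, in that order (R = Rz(yaw) Ry(pitch) Rx(roll)).
In Python, from cell import get_obs, read_camera, sign_off, silhouettes gives the robot as it stands.
- The arm moves only by the tool play_rows, never from a script. Its argument "steps" is a list that holds one entry, the list of rows, each a list of 7 numbers: the shift along the tool's x, y, z in m, then the turn, a rotation vector about the tool's x, y, z in rad, then the finger opening in m, from 0 to 0.087. A call has 1 to 12 rows; each row shifts and turns the commanded pose from where the row before left it, along the tool's axes as they then stand; what a row does not reach is not made up. A row lasts 1/10 s, in which the tool goes at most 50 mm and 8.59 degrees, less where a joint would pass 70% of its speed; a pose out of reach is approached as far as the arm can. A call is refused whole if a number of a shift passes 0.05 or a number of a turn 0.15, either way. A call with a gripper value outside its range is refused whole. The fingers move at their own pace and stop on an object; "force" is the grip in N (left out, the last holds). Time passes only in rows, so rows that do not move let the fingers close. It gives the time, the measured TCP pose, the force, the opening and the grip force at its end, in the units of the state.
- get_obs(): the state, without advancing time (a new reading comes with each control period).
- read_camera(name): name is "side" or "top" or "wrist"; returns a dict with "frame" (480x640x3 uint8, red, green, blue), "intrinsics" (3x3 intrinsics, pixels), "k1" (the pictures are not rectified: a ray, as slopes to the right and down, at radius r is drawn at 1 + k1 r^2 times it, then the intrinsics apply), "view" (4x4, takes a point from world to camera coordinates). Camera axes: x right, y up, looking along -z (the intrinsics and any distortion apply to the point x, -y, -z); pixel columns grow to the right and rows downward; lengths in m; the calibration is good to about 2 mm. A picture is of the moment at which its call begins. There is no depth.
- sign_off(): hands the job in; it is judged then, once.
Trained networks look in the newest picture that a camera, given by its name, has taken for a name from the list of things; names that differ only in an ending like _2 or _b are one class to them, and where a whole thing is asked for, a point or a joint stands for the part that bears it (a point fixed in the world has none). Each returns a list of dicts, best first, with "p" (0 to 1); they miss things now and then, are a little off and sometimes report something else, mostly with a low value. They report only what shows in the picture. A call takes as long as a camera call. They do not tell look-alikes from the thing itself.
- silhouettes(camera, name): "pixels" (480x640 bool, what is visible of it) and "extent" ([left, top, right, bottom] in pixels, round what is visible of it).
The state is a dict: "time_s": time; "qpos": joint angles; "joint_velocities": joint speeds; "effort": joint torques, N m; "tool_pos": TCP position; "tool_rot": TCP orientation; "force": force on the tool from outside, world axes, zero at the start; "wrist_torque": the same for the moment, N m; "grip_width": finger opening in m; "grasp_force": force on a finger pad.
Only numpy, scipy, OpenCV 4.12 (cv2) and the standard library are available. Lean on these libraries where they do the work, as an engineer would, in place of code of your own. Each camera call takes 0.05 s, during which the arm holds its last target. There are 200 camera calls.

### The job

Set the brass bezel flange down in the round pocket of the dividing plate and let go of it. Then take the bar grip in the middle of the plate, wind the plate anticlockwise (seen from above) right back to its end stop, and from there turn it clockwise three clicks to the third stop, without running on to the fourth. The plate has no lock: finish while still gripping the bar and holding the plate at the third stop, with the bezel still seated, and leave the things lying around where they are.

Things in the scene. Friction and masses are not known exactly. Their poses are not given: they have to be found in the camera images.
- bezel: Plain brass flanged bezel, a solid turned part: round flange 34 mm across and 5 mm high at the foot, round barrel 24 mm across above it, 38 mm high in all, 80 g (may vary by a third). It starts standing on the bench, flange down. Origin: centre of the flange's underside; z runs up the barrel.
- pocket (a point): Centre of the floor of the round pocket on the dividing plate: a raised aluminium ring 54 mm across outside, 38 mm inside, 7 mm high above the floor; the floor is the plate's flat top, 32 mm above the bench. It lies 48 mm from the plate's axis and travels with the plate. x points away from the plate's axis, z up.
- bar_grip (a point): Upright steel bar in the middle of the plate, by which the plate is turned: 46 mm long, 14 mm thick, 32 mm high. Origin: on the plate's upright axis, centre of the bar's underside, 36 mm above the bench (4 mm above the plate's top, on a hub 40 mm across); x runs along the bar towards the pocket, y across its flat sides, z up.
- index_plate (a joint): Angle of the plate in rad: 0 at the end stop (fully anticlockwise), growing clockwise seen from above. A spring plunger clicks every 0.393 rad: first stop 0.393, second 0.785, third 1.178, fourth 1.571, fifth 1.963 (other end). Starts at the first or second stop. Turning out of a stop takes about 0.17 N m; past halfway it pulls itself into the next and stays there.
- dividing_base: Grey round base of the dividing plate, 160 mm across, 20 mm high, fixed to the bench, four screw lugs and a short plunger housing at its side. On it turns the aluminium plate, 132 mm across. Six dark ticks on the base's rim show the stops, the longest the end stop; a dark nib on the plate's rim points at the present one. Origin: on the plate's axis, at bench level.
- mould_white: Bystander: white rubber mould block 56 x 82 x 28 mm. Origin: centre of its underside.
- eraser_black: Bystander: black eraser 19 x 45 x 13 mm. Origin: centre of its underside.
- wax_scraper: Bystander: slim wax scraper with grey handle, 10 x 147 x 10 mm, lying along its y. Origin: centre of its underside.
There are look-alikes about, which are no part of the job. Several things have the shape of the dividing_base; the one meant has the colours described above. Several things look just like the bezel: the one meant starts nearest to the robot's base.

How it is judged (in metres and radians):
On the way, in this order (a step that is already met when the one before it is completed fails the run):
1. the bezel stands flange down in the pocket and is let go (horizontal distance between bezel and pocket below 0.005 m and z of bezel in the frame of pocket between -0.0025 and 0.0025 m and angle between bezel's own z axis and vertical below 0.08 rad and contact force between the fingers and bezel below 0.2 N), for 0.2 s.
2. the plate is wound back to its end stop by the bar (value of joint index_plate below 0.1 rad and contact force between the fingers and index_plate above 0.5 N), for 0.1 s.
At the end, for the whole second after the job is handed in: The plate stands still within 0.1 rad of the third stop (1.178 rad) while the fingers grip the bar with more than 2 N, and the bezel sits flange down in the pocket: within 5 mm of its centre, flange on the floor within 2.5 mm, upright within 0.08 rad (value of joint index_plate between 1.078 and 1.278 rad and velocity of joint index_plate between -0.05 and 0.05 rad/s and contact force between the fingers and index_plate above 2 N and horizontal distance between bezel and pocket below 0.005 m and z of bezel in the frame of pocket between -0.0025 and 0.0025 m and angle between bezel's own z axis and vertical below 0.08 rad); the arm keeps its last pose, push and grip.
It fails at once if the plate is turned on past the third stop towards the fourth (value of joint index_plate above 1.438 rad).
It fails at once if the mould white is pushed away (more than 30 mm) (distance of mould_white from where it was at the start of the episode above 0.03 m).
It fails at once if the eraser black is pushed away (more than 30 mm) (distance of eraser_black from where it was at the start of the episode above 0.03 m).
It fails at once if the wax scraper is pushed away (more than 30 mm) (distance of wax_scraper from where it was at the start of the episode above 0.03 m).
It also fails if it takes over 58 s, if anything falls off the work surface, if the arm or the gripper's body presses on something with over 40 N, if the wrist force passes 120 N, or if a joint passes its speed limit or range.

## Working session

There is one attempt and no reset: what is moved stays moved. The work goes in short steps, Python scripts to look and compute and a tool call to move; the robot and the scene stay as the last step left them, time stands still between calls to the robot, and variables do not carry over. Pictures are saved under pics/ and viewed, at most 10 in all, crops included, and the job is handed in when it is done.

Besides the shell and the picture viewer there is one more tool, called after "Request:" as name([rows], argument=value, ...), one row to a line, values as JSON. play_rows: Moves the arm, as the interface text tells. Its arguments: {"type":"object","properties":{"steps":{"type":"array","items":{"type":"array","items":{"type":"array","items":{"type":"number"}}}},"force":{"type":"number"}},"required":["steps"]}

```bash
mkdir -p pics; ls
cat > h.py <<'E'
import numpy as np, cv2
from cell import get_obs, read_camera, sign_off, silhouettes
def ray(c,uv):
    K=np.array(c["intrinsics"]);V=np.array(c["view"])
    d=np.array([(uv[0]-K[0,2])/K[0,0],(uv[1]-K[1,2])/K[1,1]]);s=d.copy()
    for _ in range(30): s=d/(1+c["k1"]*(s@s))
    R=V[:3,:3];o=-R.T@V[:3,3]
    return o,R.T@np.array([s[0],-s[1],-1])
def at(c,uv,z):
    o,d=ray(c,uv);return o+d*(z-o[2])/d[2]
def px(c,P):
    K=np.array(c["intrinsics"]);V=np.array(c["view"])
    p=V[:3,:3]@np.array(P)+V[:3,3];s=np.array([p[0],-p[1]])/-p[2]
    s=s*(1+c["k1"]*(s@s));return s[0]*K[0,0]+K[0,2],s[1]*K[1,1]+K[1,2]
E
python3 - <<'E'
from h import *
o=get_obs();print(o)
for n in("top","side"):
    c=read_camera(n);cv2.imwrite(f"pics/{n}0.png",c["frame"][:,:,::-1])
    print(n,c["k1"],np.round(-np.array(c["view"])[:3,:3].T@np.array(c["view"])[:3,3],3),np.array(c["intrinsics"])[0,0])
    for t in("bezel","dividing_base","bar_grip","mould_white","eraser_black","wax_scraper"):
        for r in silhouettes(n,t):
            ys,xs=np.nonzero(r["pixels"]);m=(xs.mean(),ys.mean())
            print(t,round(r["p"],2),np.round(r["extent"]),np.round(m,1),np.round(at(c,m,0.02),3))
E
```

```text
pics
{'time_s': 0.0, 'qpos': array([-66.51539022,  18.43821999,  -4.01575446,  83.1752411 ,
         1.2939009 ,  78.54157616,  -3.25799146]), 'joint_velocities': array([-7.45112040e-02, -1.54153467e-01,  6.65249433e-03,  1.51997302e-04,
       -2.23016448e-03,  1.05107025e-01,  1.22187408e-01]), 'effort': array([-1.54372037e-04, -4.91298366e+01, -4.03978424e-01, -3.12513828e+01,
       -6.37538591e-02,  4.41254396e-02,  1.89172297e-04]), 'tool_pos': array([0.25041752, 0.59921627, 0.2214681 ]), 'tool_rot': array([-1.79890148e+02,  4.68836821e-03,  1.57327153e+02]), 'force': array([ 0.24564365, -0.28170139,  0.14062589]), 'wrist_torque': array([ 0.01135951, -0.02189359, -0.00842737]), 'grasp_force': 0.0, 'grip_width': 0.08705579139075238}
top 0.004221467186318123 [0.484 0.099 1.251] 550.3864025250027
bezel 0.71 [224. 258. 235. 272.] [229.1 265.1] [0.552 0.303 0.02 ]
dividing_base 0.7 [113. 248. 199. 333.] [157.4 290.2] [0.493 0.462 0.02 ]
dividing_base 0.56 [320. 218. 406. 301.] [361.3 258.2] [0.572 0.008 0.02 ]
bar_grip 0.84 [328. 228. 391. 290.] [360.7 258.3] [0.571 0.009 0.02 ]
bar_grip 0.74 [122. 259. 186. 324.] [153.8 290.7] [0.492 0.47  0.02 ]
bar_grip 0.48 [223. 259. 235. 272.] [229.2 265.1] [0.552 0.303 0.02 ]
mould_white 0.8 [249. 192. 288. 221.] [267.4 204.7] [0.69  0.221 0.02 ]
eraser_black 0.44 [280. 340. 300. 349.] [288.1 343.8] [0.38  0.168 0.02 ]
wax_scraper 0.72 [456. 287. 495. 297.] [476.9 290.5] [ 0.504 -0.25   0.02 ]
side -0.08416165379285899 [ 0.209 -0.849  0.529] 447.9022411594113
dividing_base 0.94 [223. 195. 285. 226.] [254.8 211.5] [0.493 0.452 0.02 ]
dividing_base 0.67 [296. 248. 383. 294.] [332.2 273.6] [ 0.56  -0.012  0.02 ]
bar_grip 0.88 [233. 195. 275. 214.] [253.3 206.7] [0.499 0.495 0.02 ]
bar_grip 0.85 [306. 248. 356. 280.] [329.  264.6] [0.571 0.032 0.02 ]
mould_white 0.89 [329. 218. 358. 241.] [342.7 230.1] [0.685 0.207 0.02 ]
```

View pics/top0.png

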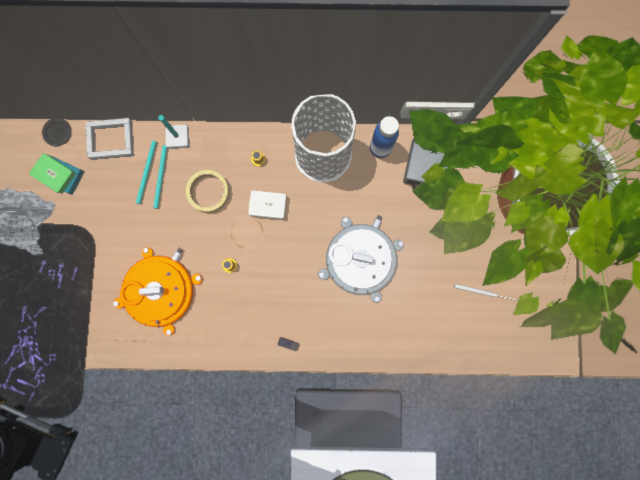

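View pics/side0.png

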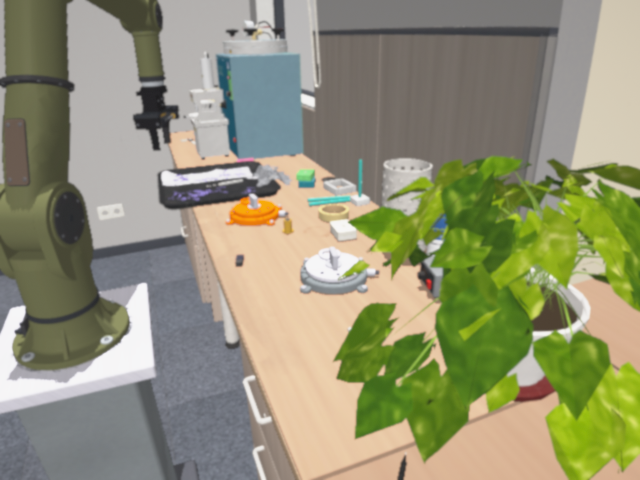

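The top view shows two brass bezels, at (229,265) and (258,158). The first is nearer the base. The grey dividing base is at (361,258) with its pocket at about (342,255), and the orange one at (157,290) is a look-alike. The side view agrees, with a leaf overhanging the grey plate's near edge at about (357,268).

Run:
```python
from h import *
im=cv2.imread("pics/top0.png")
a=cv2.resize(im[210:310,312:412],(500,500),interpolation=cv2.INTER_CUBIC)
b=cv2.resize(im[245:285,209:249],(300,300),interpolation=cv2.INTER_CUBIC)
o=np.zeros((500,800,3),np.uint8);o[:,:500]=a;o[:300,500:]=b;cv2.imwrite("pics/crop0.png",o)
```

```text
(no output)
```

View pics/crop0.png

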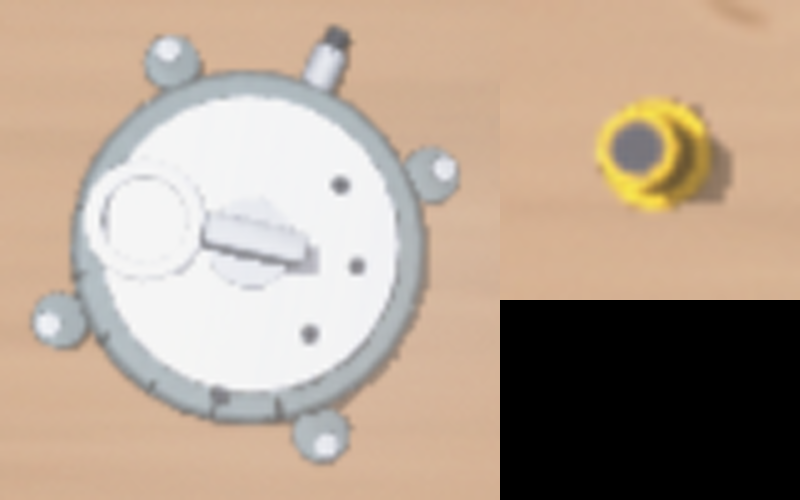

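The zoomed crop shows the nib at the tick beside the longest one, so the plate is at the first stop. The ring centre is at about (341.4,253.8) px, the plate centre at (362,258.6) px, and the bezel's barrel top at (227.3,264.7) px.

Run:
```python
from h import *
c=read_camera("top")
for n,uv,z in(("beztop",(227.3,264.7),.038),("bezfl",(229.9,265.7),.003),("bez2",(257,157),.038),("plate",(362,258.6),.032),("ring",(341.4,253.8),.039),("base",(361.5,258.7),.02)): print(n,at(c,uv,z))
```

```text
beztop [0.55170975 0.30443146 0.038     ]
bezfl [0.5514766  0.30439457 0.003     ]
bez2 [0.79505733 0.24509762 0.038     ]
plate [0.56995753 0.00698301 0.032     ]
ring [0.57941463 0.05302641 0.039     ]
base [0.57056231 0.00719721 0.02      ]
```

Request:
play_rows([
  [[-0.0327,-0.0132,0,0,0,0,0.087],[-0.0327,-0.0132,0,0,0,0,0.087],[-0.0327,-0.0132,0,0,0,0,0.087],[-0.0327,-0.0132,0,0,0,0,0.087],[-0.0327,-0.0132,0,0,0,0,0.087],[-0.0327,-0.0132,0,0,0,0,0.087],[-0.0327,-0.0132,0,0,0,0,0.087],[-0.0327,-0.0132,0,0,0,0,0.087],[-0.0327,-0.0132,0,0,0,0,0.087],[-0.0327,-0.0132,0,0,0,0,0.087],[-0.0327,-0.0132,0,0,0,0,0.087],[-0.0327,-0.0132,0,0,0,0,0.087]],
])

```text
time_s: 1.95
tool_pos: [0.5525, 0.3013, 0.2228]
tool_rot: [180.0, 0.0, 157.3]
force: [0.8, -0.8, -0.5]
grip_width: 0.0871
grasp_force: 0.0
```

Request:
play_rows([
  [[0,0,0,0,0,0.14,0.087],[0,0,0,0,0,0.14,0.087],[0,0,0,0,0,0.14,0.087],[0,0,0,0,0,0.14,0.087],[0,0,0,0,0,0.14,0.087],[0,0,0,0,0,0.14,0.087],[0,0,0,0,0,0.14,0.087],[0,0,0,0,0,0.14,0.087],[0,0,0,0,0,0.14,0.087],[0,0,0,0,0,0.14,0.087],[0,0,0,0,0,0,0.087],[0,0,0,0,0,0,0.087]],
])

```text
time_s: 3.15
tool_pos: [0.5516, 0.3024, 0.2226]
tool_rot: [180.0, -0.0, 77.3]
force: [-0.4, -0.5, -0.1]
grip_width: 0.087
grasp_force: 0.0
```

Run:
```python
from h import *
o=get_obs();print(o['time_s'],o['qpos'],o['tool_pos'],o['tool_rot'])
c=read_camera("wrist");cv2.imwrite("pics/w1.png",c["frame"][:,:,::-1])
for r in silhouettes("wrist","bezel"):
    ys,xs=np.nonzero(r["pixels"]);m=(xs.mean(),ys.mean());print(r["p"],r["extent"],m,at(c,m,0.02))
```

```text
3.15 [-46.78693134  16.05757094  19.25256556  87.08213034  -5.35604945
  77.76302264 -39.78489288] [0.55155006 0.3024203  0.22261286] [ 1.79997203e+02 -3.84176525e-03  7.73102885e+01]
0.84 [532.1, 192.0, 580.0, 223.9] (np.float64(555.735244519393), np.float64(208.9654300168634)) [0.7959959  0.24946873 0.02      ]
0.74 [299.7, 188.0, 333.2, 220.5] (np.float64(316.7590361445783), np.float64(204.85542168674698)) [0.5508291  0.30819637 0.02      ]
```

View pics/w1.png

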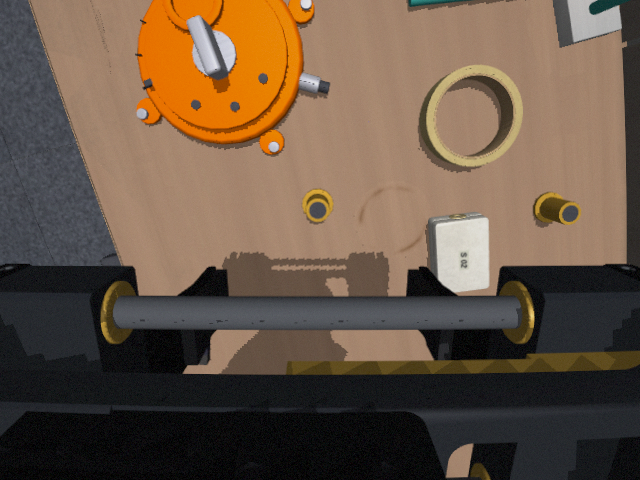

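The wrist view shows the target bezel with its barrel top at about (317,210), and the second bezel at (569,213). I'll refine the position and descend.

Run:
```python
from h import *
c=read_camera("wrist");im=c["frame"]
hsv=cv2.cvtColor(im[175:235,290:345],cv2.COLOR_RGB2HSV)
m=((hsv[:,:,1]<110)&(hsv[:,:,2]<160)).astype(np.uint8)
n,l,s,ce=cv2.connectedComponentsWithStats(m)
for i in range(1,n):
    if s[i,4]>60:
        uv=ce[i]+[290,175];print(s[i],uv,at(c,uv,.038))
print(px(c,(0.5515,.3044,.038)),px(c,(0.5515,.3044,0)))
```

```text
[ 19  27  17  17 220] [317.18636364 209.85909091] [0.55086114 0.30624061 0.038     ]
(np.float64(318.2312061297109), np.float64(211.51730236299647)) (np.float64(318.1005044919622), np.float64(204.92331647681223))
```

Request:
play_rows([
  [[0.0035,-0.0015,0.02,0,0,0,0.087],[0,0,0.025,0,0,0,0.087],[0,0,0.025,0,0,0,0.087],[0,0,0.025,0,0,0,0.087],[0,0,0.025,0,0,0,0.087],[0,0,0.025,0,0,0,0.087],[0,0,0.025,0,0,0,0.087],[0,0,0.02,0,0,0,0.087],[0,0,0.01,0,0,0,0.06],[0,0,0.0065,0,0,0,0.05],[0,0,0,0,0,0,0.04],[0,0,0,0,0,0,0.04]],
])

```text
time_s: 4.5
tool_pos: [0.5517, 0.3065, 0.0171]
tool_rot: [179.9, -0.1, 77.1]
force: [1.1, 0.7, 0.8]
grip_width: 0.0628
grasp_force: 0.0
```

Run:
```python
from h import *
o=get_obs();print(o['time_s'],o['tool_pos'],o['tool_rot'],o['force'],o['grip_width'])
c=read_camera("wrist");cv2.imwrite("pics/w2.png",c["frame"][:,:,::-1])
for dz in(.038,0): print(px(c,(.551,.306,dz)))
for r in silhouettes("wrist","bezel"):
    print(r["p"],r["extent"])
```

```text
4.5 [0.55171776 0.30646101 0.0171178 ] [ 1.79930799e+02 -7.34623610e-02  7.71190717e+01] [1.06839224 0.6539397  0.82995237] 0.06278113220123994
(np.float64(319.9586178837746), np.float64(307.07951826188935))
(np.float64(319.2824147536499), np.float64(275.43818211633976))
0.8 [284.5, 245.4, 352.0, 297.2]
```

View pics/w2.png

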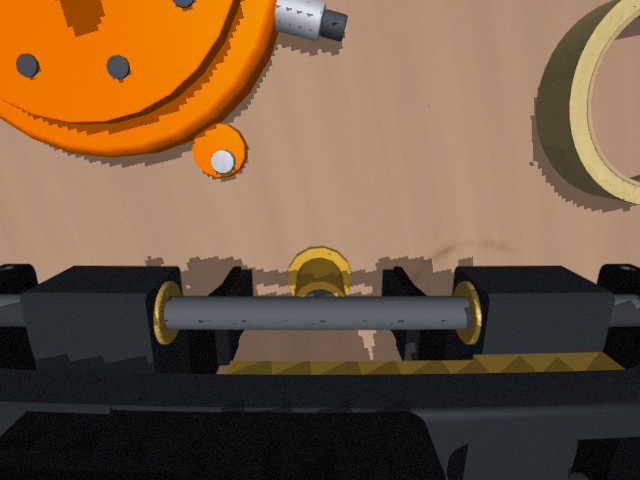

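The bezel is centred between the pads. Its flange spans columns 289–351 and its far edge is at row 247. Closing now.

Request:
play_rows([
  [[0,0,0,0,0,0,0.035],[0,0,0,0,0,0,0.03],[0,0,0,0,0,0,0.02],[0,0,0,0,0,0,0.01],[0,0,0,0,0,0,0.0],[0,0,0,0,0,0,0.0],[0,0,0,0,0,0,0.0]],
], force=20)

```text
time_s: 5.3
tool_pos: [0.5512, 0.3061, 0.0163]
tool_rot: [180.0, -0.0, 77.1]
force: [0.8, 0.4, 1.6]
grip_width: 0.0225
grasp_force: 20.0
```

Run:
```python
from h import *
o=get_obs();p=o['tool_pos'];print(o['time_s'],p,o['tool_rot'],o['grip_width'],o['grasp_force'])
c=read_camera("wrist");V=np.array(c["view"])
im=c["frame"];hsv=cv2.cvtColor(im,cv2.COLOR_RGB2HSV)
m=((hsv[:,:,0]>17)&(hsv[:,:,0]<32)&(hsv[:,:,1]>150));m[:200]=0;m[293:]=0;m[:,:270]=0;m[:,370:]=0
ys,xs=np.nonzero(m);print("brass",xs.min(),xs.max(),ys.min())
yaw=np.radians(o['tool_rot'][2]);tx=np.array([np.cos(yaw),np.sin(yaw)]);ty=np.array([np.sin(yaw),-np.cos(yaw)])
a=np.linspace(0,2*np.pi,181)
for ox in(-.004,-.002,0,.002,.004):
    q=p[:2]+ox*tx
    P=[px(c,(*(q+.017*(np.cos(t)*tx+np.sin(t)*ty)),.005)) for t in a];P=np.array(P)
    P0=np.array([px(c,(*(q+.017*(np.cos(t)*tx+np.sin(t)*ty)),.0)) for t in a])
    print(ox,P.min(0),P.max(0),P0.min(0))
```

```text
5.3 [0.55122711 0.3061292  0.01628468] [ 1.79972666e+02 -2.01556096e-02  7.71070198e+01] 0.022467698964230873 20.000047646462917
brass 271 363 246
-0.004 [287.75484856 254.36212183] [353.08097556 315.18274477] [288.48246438 251.4496048 ]
-0.002 [287.67617    250.59588044] [353.18725422 311.76910194] [288.40803799 247.77277478]
0 [287.59732198 246.80822786] [353.29379311 308.3353698 ] [288.33345904 244.07566738]
0.002 [287.51830739 242.99909929] [353.40058883 304.88146183] [288.25873018 240.35822434]
0.004 [287.43912921 239.16843183] [353.50763786 301.40729234] [288.18385419 236.62038913]
```

Request:
play_rows([
  [[0,0,-0.01,0,0,0,0.0],[0,0,-0.03,0,0,0,0.0],[0,0,-0.04,0,0,0,0.0],[0,0,-0.04,0,0,0,0.0],[0,0,-0.04,0,0,0,0.0],[0,0,-0.03,0,0,0,0.0]],
])

```text
time_s: 5.95
tool_pos: [0.5512, 0.3062, 0.2095]
tool_rot: [179.9, -0.1, 77.1]
force: [-0.4, 0.1, -1.4]
grip_width: 0.0225
grasp_force: 20.0
```

Request:
play_rows([
  [[-0.024,0.0084,0,0,0,0,0.0],[-0.024,0.0084,0,0,0,0,0.0],[-0.024,0.0084,0,0,0,0,0.0],[-0.024,0.0084,0,0,0,0,0.0],[-0.024,0.0084,0,0,0,0,0.0],[-0.024,0.0084,0,0,0,0,0.0],[-0.024,0.0084,0,0,0,0,0.0],[-0.024,0.0084,0,0,0,0,0.0],[-0.024,0.0084,0,0,0,0,0.0],[-0.024,0.0084,0,0,0,0,0.0],[0,0,0,0,0,0,0.0],[0,0,0,0,0,0,0.0]],
])

```text
time_s: 7.15
tool_pos: [0.579, 0.0532, 0.2063]
tool_rot: [-180.0, -0.0, 77.0]
force: [-0.1, 0.7, -1.3]
grip_width: 0.0227
grasp_force: 20.0
```

Run:
```python
from h import *
o=get_obs();p=o['tool_pos'];print(o['time_s'],p,o['tool_rot'],o['grip_width'],o['grasp_force'],o['qpos'])
c=read_camera("wrist");cv2.imwrite("pics/w3.png",c["frame"][:,:,::-1])
print(px(c,(.5794,.053,.039)),px(c,(.5702,.007,.032)))
for r in silhouettes("wrist","dividing_base"): print(r["p"],r["extent"])
```

```text
7.15 [0.57902043 0.05321926 0.20633382] [-1.79977303e+02 -4.45367596e-02  7.70304178e+01] 0.022658864120500003 20.00014658086002 [-31.92523106  10.99480252  27.52393946  95.49603019  -5.29134283
  74.79814614 -16.41165984]
(np.float64(319.3698905949356), np.float64(217.2679484341896)) (np.float64(320.5673407709497), np.float64(262.2680125591229))
0.94 [241.5, 169.3, 412.3, 291.8]
0.25 [250.9, 184.5, 385.4, 292.2]
```

View pics/w3.png

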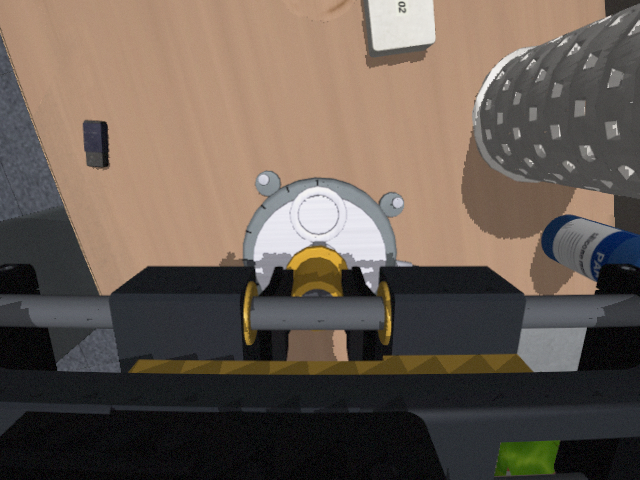

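The wrist view shows the ring at about (318.5,214), spanning columns 290–347 and rows 187–240. The held bezel is in front of it at (317,270). I'll fit the ring's rim circles to sub-pixel accuracy.

```bash
cat > fit.py <<'E'
from h import *
from scipy.ndimage import map_coordinates
def score(c,g,x,y,circs,sel):
    t=np.radians(np.arange(0,360,4));s=0
    for r,z in circs:
        P=np.array([px(c,(x+r*np.cos(a),y+r*np.sin(a),z)) for a in t])
        P=P[sel(P)]
        s+=map_coordinates(g,[P[:,1],P[:,0]],order=1).mean()
    return s
def fit(c,x0,y0,circs,sel,span=.006,step=.0005):
    im=cv2.GaussianBlur(cv2.cvtColor(c["frame"],cv2.COLOR_RGB2GRAY).astype(np.float32),(0,0),1)
    g=np.minimum(np.hypot(cv2.Sobel(im,5,1,0),cv2.Sobel(im,5,0,1)),80)
    gr=np.arange(-span,span+1e-9,step)
    S=np.array([[score(c,g,x0+i,y0+j,circs,sel) for j in gr] for i in gr])
    i,j=np.unravel_index(S.argmax(),S.shape);return x0+gr[i],y0+gr[j],S.max(),np.median(S)
if __name__=="__main__":
    w=read_camera("wrist");sel=lambda P:P[:,1]<243
    for cs in([(.019,.039)],[(.027,.039)],[(.019,.039),(.027,.039)]): print("wrist pocket",fit(w,.5794,.053,cs,sel))
    print("wrist base",fit(w,.5702,.007,[(.080,.020)],sel))
    cv2.imwrite("pics/x.png",w["frame"])
E
python3 fit.py
python3 - <<'E'
from fit import *
c=read_camera("top")
d=cv2.imread("pics/top0.png")[:,:,::-1];c["frame"]=np.ascontiguousarray(d)
sel=lambda P:P[:,1]>0
for n,x,y,cs in(("pocket",.5794,.053,[(.027,.039)]),("pocket_in",.5794,.053,[(.019,.039)]),("base",.57,.007,[(.08,.02)]),("bezel flange",.5515,.3044,[(.017,.005)]),("beztop",.5515,.3044,[(.012,.038)])): print(n,fit(c,x,y,cs,sel,.005))
E
```

```text
wrist pocket (np.float64(0.5804), np.float64(0.05600000000000001), np.float32(72.31276), np.float32(40.537434))
wrist pocket (np.float64(0.5779000000000001), np.float64(0.05500000000000001), np.float32(57.555107), np.float32(37.519703))
wrist pocket (np.float64(0.5779000000000001), np.float64(0.05450000000000001), np.float32(127.7204), np.float32(75.9182))
wrist base (np.float64(0.5697000000000001), np.float64(0.009500000000000008), np.float32(74.61096), np.float32(43.022545))
pocket (np.float64(0.5769), np.float64(0.05699999999999999), np.float32(50.9305), np.float32(44.035236))
pocket_in (np.float64(0.5779), np.float64(0.050499999999999996), np.float32(35.222927), np.float32(27.236341))
base (np.float64(0.568), np.float64(0.004499999999999998), np.float32(61.386204), np.float32(53.01244))
bezel flange (np.float64(0.5535), np.float64(0.2994), np.float32(61.041084), np.float32(48.864204))
beztop (np.float64(0.5505), np.float64(0.2994), np.float32(74.413956), np.float32(59.996017))
```

Resolution is too low here, so I'll back off and go lower for a close look at the pocket.

Request:
play_rows([
  [[-0.0125,0,0.02,0,0,0,0.0],[-0.0125,0,0.02,0,0,0,0.0],[-0.0125,0,0.02,0,0,0,0.0],[-0.0125,0,0.02,0,0,0,0.0],[0,0,0.02,0,0,0,0.0],[0,0,0,0,0,0,0.0],[0,0,0,0,0,0,0.0]],
])

```text
time_s: 8.05
tool_pos: [0.5682, 0.0057, 0.1063]
tool_rot: [-180.0, -0.0, 77.2]
force: [0.1, -0.4, -1.0]
grip_width: 0.0227
grasp_force: 20.0
```

Run:
```python
from fit import *
o=get_obs();p=o['tool_pos'];print(o['time_s'],p,o['tool_rot'],o['grip_width'],o['grasp_force'])
w=read_camera("wrist");f=w["frame"][:,:,::-1].copy();sel=lambda P:P[:,1]<243
for cs in([(.019,.039)],[(.027,.039)],[(.019,.039),(.027,.039)]):
    r=fit(w,.579,.055,cs,sel);print(r)
for t in range(0,360,5):
    for R in(.019,.027):
        a=np.radians(t);u=px(w,(r[0]+R*np.cos(a),r[1]+R*np.sin(a),.039));cv2.circle(f,(int(u[0]+.5),int(u[1]+.5)),1,(0,0,255),-1)
cv2.imwrite("pics/w4.png",f)
```

```text
8.05 [0.56821779 0.00571395 0.10628982] [-1.79980474e+02 -8.97655045e-03  7.71950947e+01] 0.02272955612271726 19.999991822987795
(np.float64(0.58), np.float64(0.05550000000000001), np.float32(76.61072), np.float32(37.95657))
(np.float64(0.5785), np.float64(0.05550000000000001), np.float32(72.61488), np.float32(36.22257))
(np.float64(0.5785), np.float64(0.05550000000000001), np.float32(141.42642), np.float32(73.698685))
```

View pics/w4.png

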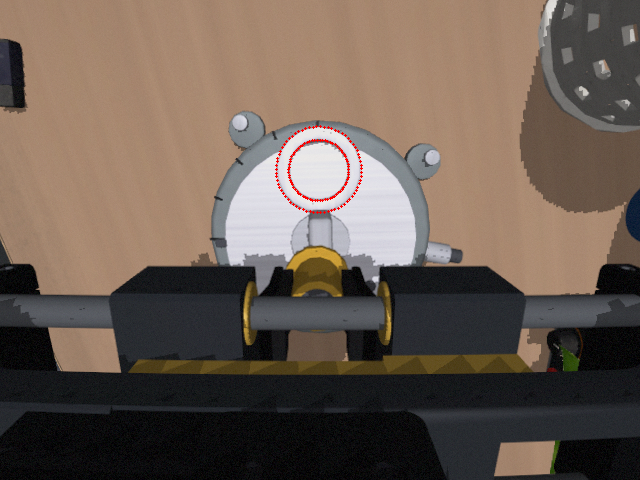

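The fitted circles (red) lie on the ring centred at (318,170) px, which gives pocket ≈ (0.579,0.0555). Moving over it and down to just above the rim.

Request:
play_rows([
  [[0.0175,-0.0005,0,0,0,0,0.0],[0.018,0,0,0,0,0,0.0],[0.016,0,0,0,0,0,0.0],[0,0,0.016,0,0,0,0.0],[0,0,0.016,0,0,0,0.0],[0,0,0.012,0,0,0,0.0],[0,0,0.002,0,0,0,0.0],[0,0,0,0,0,0,0.0],[0,0,0,0,0,0,0.0]],
])

```text
time_s: 9.0
tool_pos: [0.5796, 0.0547, 0.0605]
tool_rot: [180.0, -0.0, 77.1]
force: [0.5, -0.9, -1.2]
grip_width: 0.0227
grasp_force: 20.0
```

Run:
```python
from fit import *
o=get_obs();p=o['tool_pos'];print(o['time_s'],p,o['tool_rot'],o['force'])
w=read_camera("wrist")
sel=lambda P:P[:,1]<275
yaw=np.radians(o['tool_rot'][2]);tx=np.array([np.cos(yaw),np.sin(yaw)])
print("ring out",fit(w,.579,.0555,[(.027,.039)],sel,.004))
print("flange",fit(w,p[0],p[1],[(.017,p[2]-.0113)],sel,.004))
t=w["frame"]
f=cv2.resize(t[200:320,240:400],(800,600),interpolation=cv2.INTER_CUBIC);cv2.imwrite("pics/w5.png",f[:,:,::-1])
```

```text
9.0 [0.57959666 0.0547107  0.06054268] [ 1.79954116e+02 -1.71620325e-02  7.70750098e+01] [ 0.51330661 -0.92267713 -1.21603394]
ring out (np.float64(0.579), np.float64(0.0545), np.float32(67.9581), np.float32(36.520447))
flange (np.float64(0.5775966584006121), np.float64(0.0567106991221484), np.float32(73.99107), np.float32(54.483948))
```

View pics/w5.png

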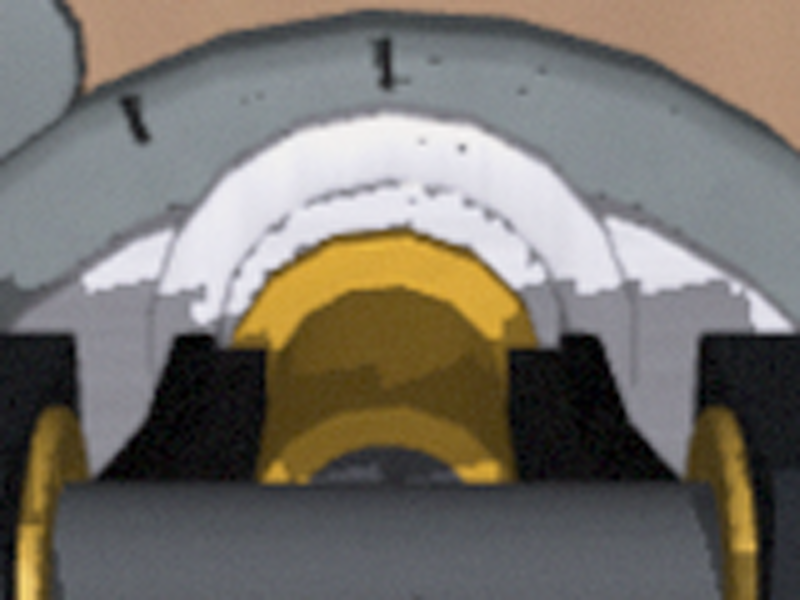

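The close view shows the flange over the pocket and well inside the ring. Flange centre is at column ~384 and ring centre ~391 in the crop, so about 0.8 mm to the right is needed. Next I'll check the fore-aft offset.

Run:
```python
from h import *
o=get_obs();p=o['tool_pos'];yaw=np.radians(o['tool_rot'][2]);tx=np.array([np.cos(yaw),np.sin(yaw)]);ty=np.array([np.sin(yaw),-np.cos(yaw)])
w=read_camera("wrist")
def q(u,v,z):
    d=at(w,(240+u/5,200+v/5),z)[:2]-p[:2];return np.round([d@tx,d@ty],4)
print("inner far",q(391,184,.039)-[.019,0],"outer far",q(391,110,.039)-[.027,0],"flange far top",q(388,232,p[2]-.0113)-[.017,0])
print("outer L/R",q(152,350,.039),q(634,350,.039),"flange L/R",q(232,340,p[2]-.0113),q(537,340,p[2]-.0113))
```

```text
inner far [ 0.0005 -0.0012] outer far [ 0.0005 -0.0012] flange far top [ 0.0003 -0.0015]
outer L/R [ 0.0007 -0.0272] [0.0008 0.0254] flange L/R [ 0.0057 -0.0175] [0.0057 0.0138]
```

Request:
play_rows([
  [[0.0002,0.0007,0,0,0,0,0.0],[0,0,0.003,0,0,0,0.0],[0,0,0.003,0,0,0,0.0],[0,0,0.002,0,0,0,0.0],[0,0,0.002,0,0,0,0.0],[0,0,0.001,0,0,0,0.0],[0,0,0,0,0,0,0.0],[0,0,0,0,0,0,0.0]],
])

```text
time_s: 9.9
tool_pos: [0.5799, 0.055, 0.0491]
tool_rot: [180.0, -0.0, 77.1]
force: [0.2, 0.1, -1.1]
grip_width: 0.0229
grasp_force: 20.0
```

Request:
play_rows([
  [[0,0,0.0005,0,0,0,0.0],[0,0,0.0005,0,0,0,0.0],[0,0,0,0,0,0,0.0],[0,0,0,0,0,0,0.0]],
])

```text
time_s: 10.3
tool_pos: [0.58, 0.055, 0.0483]
tool_rot: [180.0, -0.0, 77.1]
force: [-0.6, 0.1, -0.6]
grip_width: 0.023
grasp_force: 20.0
```

Request:
play_rows([
  [[0,0,0,0,0,0,0.027],[0,0,0,0,0,0,0.032],[0,0,0,0,0,0,0.04],[0,0,0,0,0,0,0.05],[0,0,0,0,0,0,0.05],[0,0,0,0,0,0,0.05],[0,0,-0.01,0,0,0,0.05],[0,0,-0.02,0,0,0,0.05],[0,0,-0.03,0,0,0,0.05],[0,0,0,0,0,0,0.05],[0,0,0,0,0,0,0.05]],
])

```text
time_s: 11.4
tool_pos: [0.5806, 0.0551, 0.1094]
tool_rot: [179.9, -0.1, 77.1]
force: [-0.2, -0.6, -0.0]
grip_width: 0.0496
grasp_force: 0.0
```

Run:
```python
from fit import *
o=get_obs();p=o['tool_pos'];yaw=np.radians(o['tool_rot'][2]);print(p,o['tool_rot'],o['grip_width'])
w=read_camera("wrist");f=w["frame"][:,:,::-1].copy()
r=(.5793,.0555)
print(px(w,(*r,.039)),px(w,(.5697,.0095,.068)))
g=cv2.resize(f[170:320,220:420],(800,600),interpolation=cv2.INTER_CUBIC);cv2.imwrite("pics/w6.png",g)
```

```text
[0.58058602 0.05514084 0.10935299] [ 1.79885645e+02 -7.64215117e-02  7.71099844e+01] 0.04962422759129333
(np.float64(317.4634713775828), np.float64(246.18164752261745)) (np.float64(318.9508325000415), np.float64(330.278928062568))
```

View pics/w6.png

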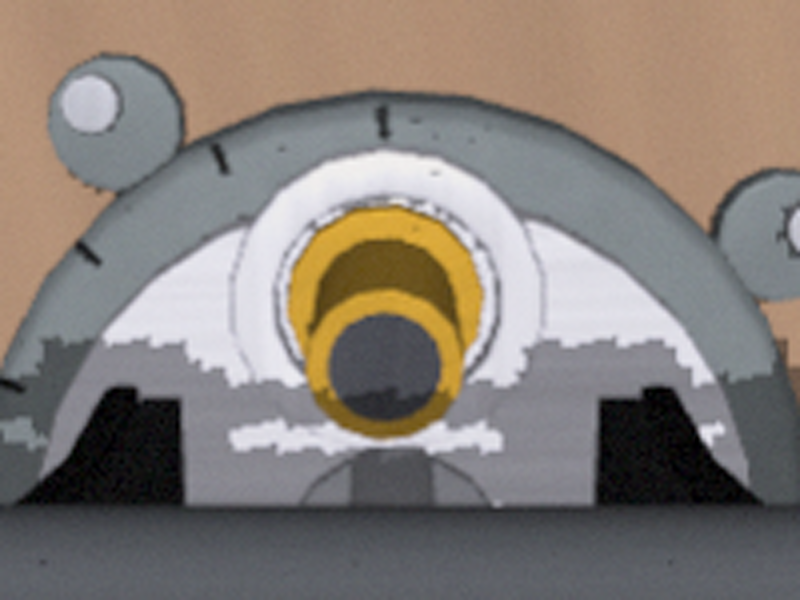

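The bezel is seated upright in the pocket, with even gaps around its flange and the barrel top at (386,365) in the crop. Next is the bar.

Request:
play_rows([
  [[-0.016,0.0005,0,0,0,-0.02,0.05],[-0.016,0,0,0,0,0,0.05],[-0.016,0,0,0,0,0,0.05],[0,0,0.02,0,0,0,0.05],[0,0,0.02,0,0,0,0.05],[0,0,0.015,0,0,0,0.05],[0,0,0.01,0,0,0,0.05],[0,0,0,0,0,0,0.05],[0,0,0,0,0,0,0.05]],
])

```text
time_s: 12.35
tool_pos: [0.5706, 0.0078, 0.0433]
tool_rot: [180.0, 0.0, 78.2]
force: [-0.4, 0.7, -0.1]
grip_width: 0.05
grasp_force: 0.0
```

Request:
play_rows([
  [[0,0,0,0,0,0,0.04],[0,0,0,0,0,0,0.03],[0,0,0,0,0,0,0.02],[0,0,0,0,0,0,0.015],[0,0,0,0,0,0,0.01],[0,0,0,0,0,0,0.0],[0,0,0,0,0,0,0.0],[0,0,0,0,0,0,0.0]],
], force=40)

```text
time_s: 13.15
tool_pos: [0.571, 0.0079, 0.0433]
tool_rot: [179.9, -0.0, 78.3]
force: [2.8, -0.4, -4.1]
grip_width: 0.0138
grasp_force: 40.0
```

Run:
```python
from h import *
o=get_obs()
for k in('time_s','qpos','tool_pos','tool_rot','force','wrist_torque','grip_width','grasp_force'): print(k,np.round(o[k],4))
```

```text
time_s 13.15
qpos [-26.9914  19.0065  27.4477 106.6999 -10.3433  56.65    -6.8647]
tool_pos [0.571  0.0079 0.0433]
tool_rot [ 1.799161e+02 -1.070000e-02  7.825460e+01]
force [ 2.7582 -0.4476 -4.1327]
wrist_torque [-0.165  -0.4736  0.0335]
grip_width 0.0138
grasp_force 39.998
```

Request:
play_rows([
  [[0,0,0,0,0,-0.04,0.0],[0,0,0,0,0,-0.04,0.0],[0,0,0,0,0,-0.04,0.0],[0,0,0,0,0,-0.04,0.0],[0,0,0,0,0,-0.04,0.0],[0,0,0,0,0,-0.04,0.0],[0,0,0,0,0,-0.04,0.0],[0,0,0,0,0,-0.04,0.0],[0,0,0,0,0,-0.04,0.0],[0,0,0,0,0,-0.03,0.0],[0,0,0,0,0,0,0.0],[0,0,0,0,0,0,0.0]],
])

```text
time_s: 14.35
tool_pos: [0.5712, 0.0079, 0.0432]
tool_rot: [179.9, 0.0, 100.6]
force: [5.8, -0.8, -2.2]
grip_width: 0.0139
grasp_force: 40.0
```

Run:
```python
from h import *
o=get_obs()
for k in('tool_pos','tool_rot','force','wrist_torque','grip_width','grasp_force'): print(k,np.round(o[k],4))
```

```text
tool_pos [0.5712 0.0079 0.0432]
tool_rot [1.798927e+02 2.550000e-02 1.005618e+02]
force [ 5.8174 -0.7832 -2.2463]
wrist_torque [-0.0955 -1.0489  0.0638]
grip_width 0.0139
grasp_force 39.9997
```

Request:
play_rows([
  [[0,0,0,0,0,-0.02,0.0],[0,0,0,0,0,-0.02,0.0],[0,0,0,0,0,-0.02,0.0],[0,0,0,0,0,0,0.0],[0,0,0,0,0,0,0.0]],
])

```text
time_s: 14.85
tool_pos: [0.5712, 0.0079, 0.0433]
tool_rot: [179.9, -0.0, 103.8]
force: [4.9, 0.2, -2.7]
grip_width: 0.014
grasp_force: 41.6
```

Run:
```python
from h import *
o=get_obs()
for k in('tool_pos','tool_rot','force','wrist_torque','grip_width'): print(k,np.round(o[k],4))
```

```text
tool_pos [0.5712 0.0079 0.0433]
tool_rot [ 1.798747e+02 -3.160000e-02  1.037701e+02]
force [ 4.8847  0.1639 -2.7085]
wrist_torque [-0.1231 -1.071  -1.0244]
grip_width 0.014
```

The wrist moment of −1.0 N m shows the plate is on its hard end stop. Now clockwise.

Request:
play_rows([
  [[0,0,0,0,0,0.04,0.0],[0,0,0,0,0,0.04,0.0],[0,0,0,0,0,0.04,0.0],[0,0,0,0,0,0.04,0.0],[0,0,0,0,0,0.04,0.0],[0,0,0,0,0,0.04,0.0],[0,0,0,0,0,0.04,0.0],[0,0,0,0,0,0.04,0.0],[0,0,0,0,0,0.04,0.0],[0,0,0,0,0,0.04,0.0],[0,0,0,0,0,0.04,0.0],[0,0,0,0,0,0,0.0]],
])

```text
time_s: 16.05
tool_pos: [0.5709, 0.0079, 0.0433]
tool_rot: [179.9, -0.0, 78.8]
force: [5.0, -0.2, -2.4]
grip_width: 0.0135
grasp_force: 40.0
```

Request:
play_rows([
  [[0,0,0,0,0,0.04,0.0],[0,0,0,0,0,0.04,0.0],[0,0,0,0,0,0.04,0.0],[0,0,0,0,0,0.04,0.0],[0,0,0,0,0,0.04,0.0],[0,0,0,0,0,0.04,0.0],[0,0,0,0,0,0.04,0.0],[0,0,0,0,0,0.04,0.0],[0,0,0,0,0,0.04,0.0],[0,0,0,0,0,0.03,0.0],[0,0,0,0,0,0,0.0],[0,0,0,0,0,0,0.0]],
])

```text
time_s: 17.25
tool_pos: [0.5707, 0.0079, 0.0432]
tool_rot: [180.0, -0.0, 56.5]
force: [5.2, -1.1, -1.5]
grip_width: 0.0137
grasp_force: 40.0
```

Run:
```python
from h import *
o=get_obs()
for k in('qpos','tool_pos','tool_rot','force','wrist_torque','grip_width'): print(k,np.round(o[k],4))
```

```text
qpos [-30.0903  19.5176  31.1606 106.8146 -11.9187  56.8272 -27.304 ]
tool_pos [0.5707 0.0079 0.0432]
tool_rot [ 1.799516e+02 -3.190000e-02  5.652800e+01]
force [ 5.1609 -1.1029 -1.4531]
wrist_torque [-0.1552 -0.9795 -0.1031]
grip_width 0.0137
```

Request:
play_rows([
  [[0,0,0,0,0,0.04,0.0],[0,0,0,0,0,0.04,0.0],[0,0,0,0,0,0.04,0.0],[0,0,0,0,0,0.04,0.0],[0,0,0,0,0,0.04,0.0],[0,0,0,0,0,0.04,0.0],[0,0,0,0,0,0.04,0.0],[0,0,0,0,0,0.04,0.0],[0,0,0,0,0,0.04,0.0],[0,0,0,0,0,0.04,0.0],[0,0,0,0,0,0,0.0],[0,0,0,0,0,0,0.0]],
])

```text
time_s: 18.45
tool_pos: [0.5706, 0.0081, 0.0432]
tool_rot: [180.0, -0.0, 33.7]
force: [4.4, -1.3, -2.8]
grip_width: 0.0139
grasp_force: 40.0
```

Run:
```python
from h import *
o=get_obs()
for k in('tool_pos','tool_rot','force','wrist_torque','grip_width','grasp_force'): print(k,np.round(o[k],4))
w=read_camera("wrist")["frame"][:,:,::-1];c=read_camera("top")["frame"][:,:,::-1]
o=np.zeros((500,800,3),np.uint8);o[:500,:400]=cv2.resize(c[210:310,322:402],(400,500),interpolation=cv2.INTER_CUBIC)
o[:400,400:]=cv2.resize(w[120:320,220:420],(400,400),interpolation=cv2.INTER_CUBIC);cv2.imwrite("pics/end.png",o)
```

```text
tool_pos [0.5706 0.0081 0.0432]
tool_rot [ 1.799882e+02 -3.380000e-02  3.365200e+01]
force [ 4.4166 -1.3146 -2.7822]
wrist_torque [-0.1475 -0.8814 -0.0164]
grip_width 0.0139
grasp_force 39.9973
```

View pics/end.png

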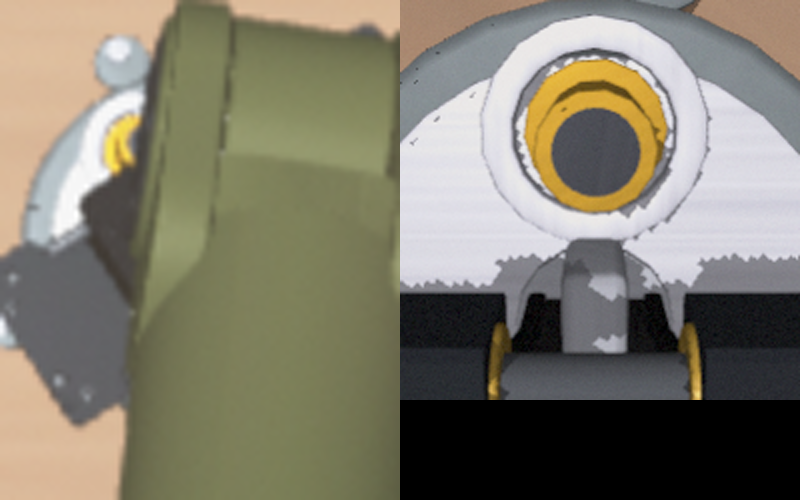

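The final view shows the bezel seated in the ring at (595,130) and the bar gripped. The yaw change from the first stop is 44.6° against a nominal 45°, and the turning moment is near zero, so the plate is resting at the third stop. Handing in.

```bash
python3 -c "
from cell import sign_off
print(sign_off())"
```

```text
the job is handed in; nothing more can be done
None
```

The bezel is seated in the pocket, the plate was wound to its end stop and turned back to the third stop with the bar still gripped, and the job is handed in; no verdict was returned.

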